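Nudge the lens into its cell and close the retainer

TASK

With a fingertip, push the black-rimmed lens across the top of the aluminium fixture until it drops into the round cell and lies flat in it, then push the red retainer slide fully home over it. Do not pick up the lens, and leave the brass blank and everything else on the bench where they are.

Things in the scene. Friction and masses are not known exactly. Their poses are not given: they have to be found in the camera images.
- fixture: Fixed flat aluminium block, 130 mm along its x, 184 mm along y, 18 mm tall; its flat top is the deck. Origin: centre of its underside. x points from the retainer to the cell (roughly away from the robot), y left. Two rails, 8 mm above the deck, guide the retainer. Beware: a bench lamp hangs low over the back right of the bench (beyond x 0.6 m, right of y -0.45 m); a microscope stands to the left.
- cell (a point): Centre of the cell's mouth, at deck height (z 18 mm), 18 mm along the fixture's +x from its centre. The cell is a blind round recess, 46 mm in diameter and 8 mm deep, with a dark floor.
- lens: The lens: pale blue glass in a black round mount, a loose flat disc 42 mm in diameter, 8 mm thick (about 40 g). Origin: centre of its underside (z 18 mm while on the deck, 10 mm when seated; seated, it is flush with the deck). Starts lying on the deck to the left or right of the cell.
- blank: Solid brass blank, a loose disc of the same size as the lens (42 mm x 8 mm, about 60 g), lying on the deck on the other side of the cell. Origin: centre of its underside. To be left alone.
- retainer (a joint): Red retainer slide on the fixture. 0 = fully drawn back, 0.026 m = fully home against its stop; it slides along the fixture's +x, starts at 0 to 0.006 and stays where it is left (about 1.5 N of friction). Its 4 mm plate runs 1.5 mm above the deck; drawn back its rounded nose stops at least 6 mm short of the cell, fully home it overlaps the cell's edge by about 14 mm and keeps the lens in.
- tab (a point): Centre of the rear (-x) face of the retainer's upright red tab, on the fixture's x axis, 40 mm above the bench; it moves with the retainer. The tab is 28 mm wide along the fixture's y, 7 mm thick and reaches from about 20 to 46 mm above the bench. Push this face along the fixture's +x to close the retainer.
- canister: Bystander: blue open-work canister, 66 mm wide, 58 mm tall. Origin: centre of its underside.
- oil_cups: Bystander: black block with four coloured oil cup lids, 32x98x23 mm. Origin: centre of its underside.
- loupe: Bystander: black eye loupe standing on its flared cup, 42 mm wide, 35 mm tall. Origin: centre of its underside.
- round_tin: Bystander: round metal tin, 35 mm across, 12 mm tall. Origin: centre of its underside.
- glass_tin: Bystander: small round tin with a green glass top, 28 mm across, 12 mm tall. Origin: centre of its underside.
- spool: Bystander: thread spool, 28 mm wide, 30 mm tall. Origin: centre of its underside.
There are look-alikes about, which are no part of the job. Leave any orange look-alike of the lens alone.

How it is judged:
By the outcome, as a careful person would: the job done as asked, in the order asked, and still so for the second after the job is handed in, with the robot touching nothing.
It also fails if it takes over 45 s, if anything falls off the work surface, if the arm or the gripper's body presses on something with over 40 N, if the wrist force passes 120 N, or if a joint passes its speed limit or range.

ROBOT

A 6-joint arm with a two-finger parallel gripper is mounted at the origin on a cart in front of the work surface, level with it; the furniture and walls round the work are solid. World frame = base frame: x ahead of the robot, y to its left, z up, the work surface at z = 0. Lengths are in m, angles in rad, forces in N, time in s.
With the tool pointing down it reaches from about 0.35 to 0.85 m from the base axis. Payload 8.1 kg.
Tool frame: the origin (TCP) lies between the finger pads; the fingertips stand 11 mm ahead of it and the grasp point (between the pads) lies 8 mm behind it; y points along the fingers, x is the direction in which the jaws open and shut, and the axes are right-handed (so a half turn about y gives the same grasp; the last joint's range is limited). The gripper opens to 93 mm and grips with 3 to 60 N. Pads are 15 mm wide; open, the fingers measure 128 mm over their backs; the gripper's body (75 mm by 188 mm) begins 65 mm behind the grasp point.
Start: joints at [-1.328, 0.13, 1.488, -0, 1.523, -0.085], TCP at [0.193, -0.568, 0.23] pointing down, gripper open.
Joint ranges: [-2.96, 2.96], [-0.89, 2.26], [0.02, 2.5], [-1.34, 4.48], [0, 2.73], [-2.66, 2.66]. Speed limits (rad/s): [2.39, 2.39, 2.79, 3.14, 3.14, 3.14].

INTERFACE

Orientations are given as a rotation vector (axis times angle).
In Python, from plant import readout, optics, robot gives the robot as it stands.
- The arm moves only by the shell command python3 -m creep 'ROWS' [FORCE]. ROWS is JSON, a list that holds one entry, the list of rows, each a list of 7 numbers: the closure, from 0 (fully open) to 1 (shut), then the shift along the tool's x, y, z in cm, then the turn, a rotation vector about the tool's x, y, z in degrees. In form: [[[grip, x, y, z, wx, wy, wz], ...]]. A call has exactly 8 rows; each row shifts and turns the pose as measured when the row begins, along the tool's axes as they then stand; what a row does not reach is not made up. A row lasts 1/10 s, in which the tool goes at most 50 mm and 8.59 degrees, less where a joint would pass 70% of its speed; a pose out of reach is approached as far as the arm can. A call is refused whole if a number of a shift passes 5 or a number of a turn 8.59, either way. A call with a gripper value outside its range is refused whole. The fingers move at their own pace and stop on an object; FORCE is the grip in N (left out, the last holds). Time passes only in rows, so rows that do not move let the fingers close, or fill a call up. It gives the time, the measured TCP pose, the force and the opening at its end, in the units of the state.
- readout.read_state(): the state, without advancing time (a new reading comes with each control period).
- optics.read_camera(name): name is "side" or "top" or "wrist"; returns a dict with "frame" (480x640x3 uint8, red, green, blue), "depth" (480x640 float32, m along the optical axis (not along the pixel's ray), 0 where there is no reading), "intrinsics" (3x3 intrinsics, pixels), "R" (3x3) and "t" (3): a world point X has camera coordinates R X + t. Camera axes: x right, y down, z forward; pixel columns grow to the right and rows downward; lengths in m; the calibration is good to about 2 mm. A picture is of the moment at which its call begins.
- robot.close_job(): hands the job in, once; it reports no verdict.
The state is a dict: "t": time; "q": joint angles; "dq": joint speeds; "joint_torque": joint torques, N m; "tool_pos": TCP position; "orientation": TCP orientation; "force": force on the tool from outside, world axes, zero at the start; "wrist_torque": the same for the moment, N m; "opening": finger opening in m.
Only numpy, scipy, OpenCV 4.12 (cv2) and the standard library are available. Lean on these libraries where they do the work, as an engineer would, in place of code of your own. Each camera call takes 0.05 s, during which the arm holds its last target. There are 200 camera calls.

## Working session

There is one attempt and no reset: what is moved stays moved. The work goes in short steps, Python scripts to look and compute and a shell command to move; the robot and the scene stay as the last step left them, time stands still between calls to the robot, and variables do not carry over. Pictures are saved under pics/ and viewed, about 8 in all and at most 12, crops included, and the job is handed in when it is done.

```bash
ls; mkdir -p pics
cat > h.py <<'E'
import numpy as np, cv2, os
from plant import readout, optics, robot
def cap(n,tag):
    c=optics.read_camera(n); np.savez(f'{n}_{tag}.npz',**c)
    cv2.imwrite(f'pics/{n}_{tag}.png',c['frame'][:,:,::-1]); return c
def load(n,tag): return np.load(f'{n}_{tag}.npz')
def ray(c,u,v,z):
    K,R,t=c['intrinsics'],c['R'],c['t']
    d=R.T@np.linalg.inv(K)@np.array([u,v,1.]); o=-R.T@t
    return o+d*(z-o[2])/d[2]
def proj(c,X):
    p=c['R']@np.asarray(X,float)+c['t']; p=c['intrinsics']@p; return p[:2]/p[2]
def pt(c,u,v):
    d=c['depth'][int(round(v)),int(round(u))]; K,R,t=c['intrinsics'],c['R'],c['t']
    return R.T@(np.linalg.inv(K)@np.array([u,v,1.])*d-t)
E
python3 - <<'E'
from h import *
for n in ['top','side']:
    c=cap(n,'0'); print(n,c['intrinsics'].tolist(),(-c['R'].T@c['t']).round(3),c['R'].round(2).tolist())
print(readout.read_state())
E
```

```text
pics
top [[531.9923612113109, 0.0, 322.97163588545044], [0.0, 531.9923612113109, 239.07216125522993], [0.0, 0.0, 1.0]] [ 0.442 -0.249  1.091] [[-0.02, -1.0, 0.03], [-1.0, 0.02, -0.08], [0.08, -0.03, -1.0]]
side [[514.7937881110771, 0.0, 317.3079516850856], [0.0, 514.7937881110771, 243.39886548282018], [0.0, 0.0, 1.0]] [-0.174 -0.824  0.497] [[0.61, -0.79, 0.01], [-0.34, -0.27, -0.9], [0.71, 0.55, -0.44]]
{'t': 0.1, 'q': array([-1.32841862e+00,  1.31085638e-01,  1.48916476e+00,  3.42131311e-06,
        1.52297721e+00, -8.53913033e-02]), 'dq': array([-0.00066379, -0.00273896, -0.00104689,  0.00064658, -0.00037128,
       -0.00270109]), 'joint_torque': array([ 1.81086238e-03, -5.61337852e+01, -4.93097162e+01,  7.71661894e-02,
        2.91392725e-02, -8.22114089e-05]), 'tool_pos': array([ 0.19306938, -0.56757574,  0.22869541]), 'orientation': array([-1.34552603,  0.9653202 , -0.96326504]), 'force': array([-0.37250048, -0.15235924,  0.08284958]), 'wrist_torque': array([ 0.00812753, -0.0018866 ,  0.01263937]), 'opening': 0.09265167761121654}
```

View pics/top_0.png

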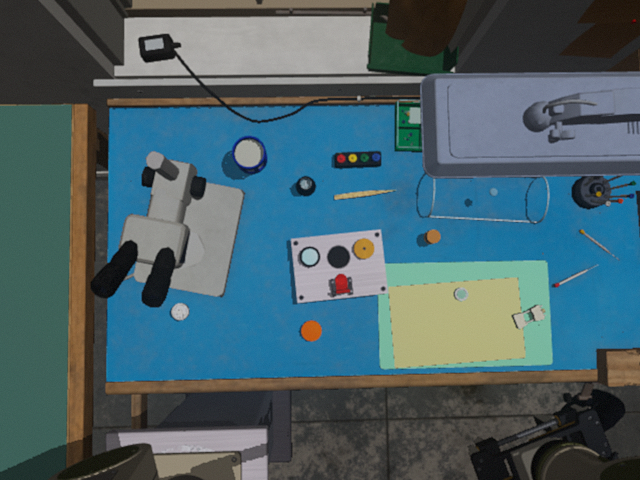

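View pics/side_0.png

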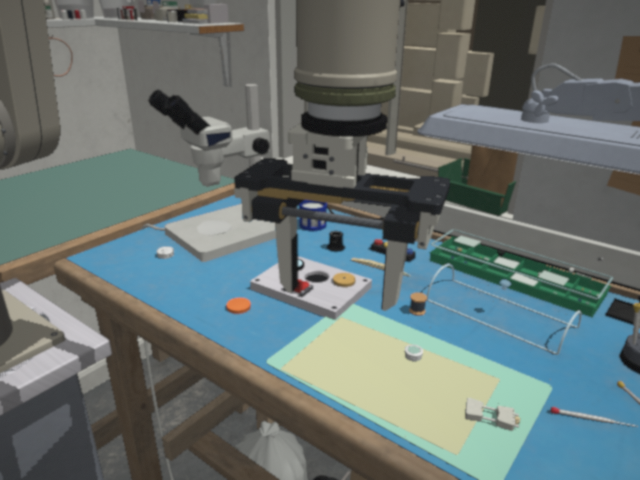

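The top view shows the fixture around (338,267): lens at (310,257) on the left, cell at (339,257), brass blank at (364,248) and the red retainer at (342,286). The orange decoy is at (311,331). The lamp is at upper right, well clear of the fixture. Next I'll measure these.

Run:
```python
from h import *
c=load('top','0'); f=c['frame']; 
cr=cv2.resize(f[220:315,280:400],None,fx=6,fy=6,interpolation=cv2.INTER_CUBIC)
cv2.imwrite('pics/crop0.png',cr[:,:,::-1])
hsv=cv2.cvtColor(f,cv2.COLOR_RGB2HSV).astype(int); H,S,V=hsv[...,0],hsv[...,1],hsv[...,2]
win=np.zeros(H.shape,bool); win[225:310,285:392]=1
def cen(m):
    m=(m&win).astype(np.uint8); n,l,s,ce=cv2.connectedComponentsWithStats(m)
    i=1+np.argmax(s[1:,4]); return ce[i],s[i]
for nm,m,z in [('red',((H<6)|(H>174))&(S>130),.046),('blank',(H>12)&(H<28)&(S>110),.026),('cell',(V<60),.010),('glass',(H>80)&(H<100)&(S>15)&(S<90)&(V>150),.026),('fixture',(S<40)&(V>120),.018)]:
    ce,s=cen(m); print(nm,ce.round(1),s,ray(c,*ce,z).round(4),pt(c,*ce).round(4))
m=((S<40)&(V>120)&win).astype(np.uint8); n,l,s,_=cv2.connectedComponentsWithStats(m); i=1+np.argmax(s[1:,4])
ys,xs=np.where(l==i); r=cv2.minAreaRect(np.c_[xs,ys].astype(np.float32)); b=cv2.boxPoints(r)
P=np.array([ray(c,*p,.018) for p in b]); print(b,P.round(4),P.mean(0),np.linalg.norm(P-np.roll(P,1,0),axis=1))
```

```text
red [341.2 284. ] [335 274  15  20 216] [ 0.4351 -0.3134  0.046 ] [ 0.4349 -0.3149  0.0216]
blank [363.4 248.3] [354 239  20  20 316] [ 0.5054 -0.3612  0.026 ] [ 0.5056 -0.3614  0.0234]
cell [338.1 256.5] [328 247  21  21 350] [ 0.4905 -0.3106  0.01  ] [ 0.4906 -0.3107  0.0089]
glass [309.4 256.3] [302 249  16  16 197] [ 0.4916 -0.2523  0.026 ] [ 0.4915 -0.2523  0.0265]
fixture [339.1 267.4] [ 291  230   98   73 4205] [ 0.4682 -0.3118  0.018 ] [ 0.4683 -0.3121  0.0128]
[[290.03766 238.78387]
 [381.85333 229.04584]
 [388.62927 292.93323]
 [296.8136  302.67126]] [[ 0.5281 -0.2139  0.018 ]
 [ 0.5443 -0.4006  0.018 ]
 [ 0.4148 -0.4104  0.018 ]
 [ 0.3995 -0.2253  0.018 ]] [ 0.47165958 -0.31254702  0.018     ] [0.1290539  0.18738986 0.1298528  0.18569293]
```

View pics/crop0.png

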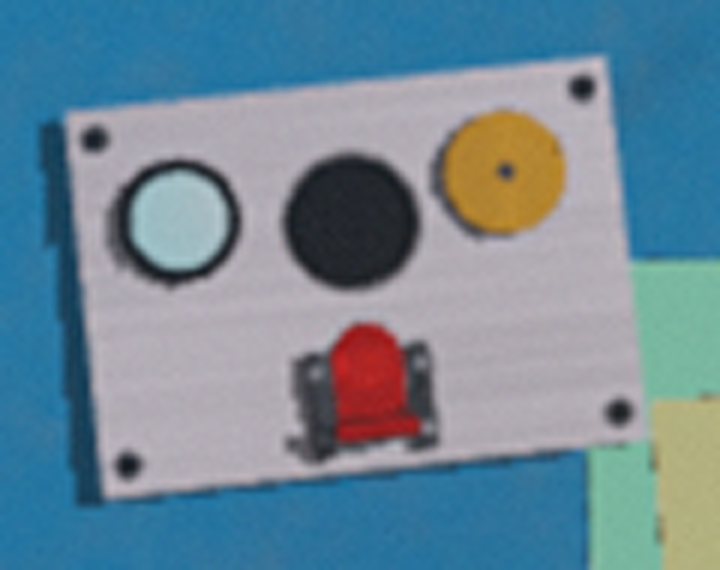

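```bash
cat >> h.py <<'E'
from scipy.spatial.transform import Rotation as Ro
A=0.0866; XF=np.array([np.cos(A),np.sin(A),0]); YF=np.array([-np.sin(A),np.cos(A),0])
CELL=np.array([.4902,-.3108,.018])
def delta(p=None, s=None):
    """shift (cm, tool axes) and turn (deg, tool axes) to target p with tool x=XF,y=down"""
    s=s or readout.read_state(); R=Ro.from_rotvec(s['orientation'])
    print('t',round(s['t'],2),'tcp',s['tool_pos'].round(4),'F',s['force'].round(1),'open',round(s['opening'],4))
    print('R cols x,y,z',R.as_matrix().T.round(3).tolist())
    for sg in (1,-1):
        T=np.column_stack([sg*XF,[0,0,-1],np.cross(sg*XF,[0,0,-1])])
        print('turn',sg,(R.inv()*Ro.from_matrix(T)).as_rotvec(degrees=True).round(2))
    if p is not None: print('shift cm',(R.inv().apply(np.asarray(p)-s['tool_pos'])*100).round(2))
    print('rel cell in fixture mm: ',((s['tool_pos']-CELL)@np.c_[XF,YF,[0,0,1]]*1000).round(1))
def fix(x,y,z): return CELL+x*XF+y*YF+np.array([0,0,z-.018])
E
python3 - <<'E'
from h import *
delta(fix(.0,.11,.12))
L=np.array([.4915,-.2523,.018]); print('lens rel',((L-CELL)@np.c_[XF,YF]*1e3))
E
```

```text
t 0.1 tcp [ 0.1931 -0.5676  0.2287] F [-0.4 -0.2  0.1] open 0.0927
R cols x,y,z [[0.322, -0.947, -0.002], [-0.0, 0.002, -1.0], [0.947, 0.322, 0.0]]
turn 1 [-7.000e-02 -7.618e+01 -7.000e-02]
turn -1 [ 8.0000e-02  1.0382e+02 -7.0000e-02]
shift cm [-25.41  10.92  39.02]
rel cell in fixture mm:  [-318.2 -230.1  210.7]
lens rel [ 6.35489845 58.16833559]
```

```bash
python3 -m creep '[[[0.78,-3.2,0,4.8,0,0,0],[0.78,-3.2,0,4.8,0,0,0],[0.78,-3.2,0,4.8,0,0,0],[0.78,-3.2,0,4.8,0,0,0],[0.78,-3.2,0,4.8,0,0,0],[0.78,-3.2,0,4.8,0,0,0],[0.78,-3.2,0,4.8,0,0,0],[0.78,-3.2,0,4.8,0,0,0]]]' 20
python3 -m creep '[[[0.78,0,0,0,0,-8.5,0],[0.78,0,0,0,0,-8.5,0],[0.78,0,0,0,0,-8.5,0],[0.78,0,0,0,0,-8.5,0],[0.78,0,0,0,0,-8.5,0],[0.78,0,0,0,0,-8.5,0],[0.78,0,0,0,0,-8.5,0],[0.78,0,0,0,0,-8.5,0]]]'
python3 - <<'E'
from h import *
delta(fix(.006,.105,.12))
E
```

```text
t: 0.9
tool_pos: [0.4363, -0.248, 0.225]
orientation: [-1.34, 0.979, -0.966]
force: [0.6, -0.5, -0.0]
opening: 0.0336
t: 1.7
tool_pos: [0.4391, -0.2384, 0.2213]
orientation: [-1.559, 0.046, -0.032]
force: [-0.0, -0.0, 0.2]
opening: 0.0204
t 1.7 tcp [ 0.4391 -0.2384  0.2213] F [-0.  -0.   0.2] open 0.0204
R cols x,y,z [[0.999, -0.05, -0.009], [-0.009, 0.012, -1.0], [0.05, 0.999, 0.012]]
turn 1 [-0.7  -7.81 -0.49]
turn -1 [  0.74 172.18  -1.06]
shift cm [ 4.73 10.12  3.39]
rel cell in fixture mm:  [-44.6  76.6 203.3]
```

```bash
python3 -m creep '[[[0.78,2,0,1.5,-0.7,-7.8,-0.5],[0.78,2.5,0,1.5,0,0,0],[0.78,0,0,0,0,0,0],[0.78,0,0,0,0,0,0],[0.78,0,0,0,0,0,0],[0.78,0,0,0,0,0,0],[0.78,0,0,0,0,0,0],[0.78,0,0,0,0,0,0]]]'
python3 - <<'E'
from h import *
c=cap('wrist','1'); print('cam',-c['R'].T@c['t'],c['R'].round(2).tolist())
delta(fix(.006,.105,.12))
E
```

```text
t: 2.5
tool_pos: [0.4814, -0.2074, 0.2188]
orientation: [-1.568, -0.071, 0.077]
force: [0.1, -0.4, 0.7]
opening: 0.0205
cam [ 0.47537096 -0.12944133  0.374504  ] [[1.0, 0.09, -0.0], [0.09, -0.96, 0.28], [0.02, -0.28, -0.96]]
t 2.55 tcp [ 0.4814 -0.2075  0.2188] F [-0.7  0.9 -0.2] open 0.0204
R cols x,y,z [[0.996, 0.094, -0.004], [-0.004, 0.001, -1.0], [-0.094, 0.996, 0.001]]
turn 1 [-0.08  0.43 -0.24]
turn -1 [-3.8000e-01 -1.7957e+02  1.2000e-01]
shift cm [0.63 9.88 0.11]
rel cell in fixture mm:  [2.000e-01 1.037e+02 2.008e+02]
```

View pics/wrist_1.png

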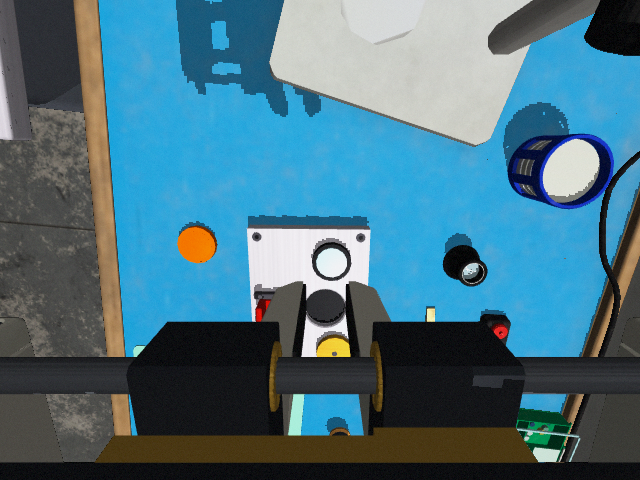

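The wrist view shows the lens at (331,261) and the cell mouth at (325,306), between the fingers. Part of the blank shows at (333,350) and the red retainer at (262,310). Next I'll refine the lens-to-cell offset from this view and check it against the top view.

Run:
```python
from h import *
c=load('wrist','1'); f=c['frame']; g=cv2.cvtColor(f,cv2.COLOR_RGB2GRAY)
# deck corners/ screws & discs
m=(g<75).astype(np.uint8)
for nm,(x0,x1,y0,y1),z in [('lens',(305,358,236,284),.026),('cell',(306,346,288,328),.018)]:
    s=np.zeros_like(m); s[y0:y1,x0:x1]=m[y0:y1,x0:x1]
    n,l,st,ce=cv2.connectedComponentsWithStats(s); i=1+np.argmax(st[1:,4])
    cs,_=cv2.findContours((l==i).astype(np.uint8),cv2.RETR_EXTERNAL,cv2.CHAIN_APPROX_NONE)
    e=cv2.fitEllipse(max(cs,key=len)); P=ray(c,*e[0],z)
    print(nm,st[i],e,P.round(4),'fix',((P-CELL)@np.c_[XF,YF]*1e3).round(1))
P=pt(c,331,261);print('lens depth pt',P.round(4)); 
for nm,p in [('sL',(257,237)),('sR',(361,238))]:
    P=ray(c,*p,.018);print(nm,P.round(4))
# depth height of deck
for p in [(275,262),(300,240),(325,308)]: print(p,pt(c,*p).round(4))
# cell from top: ellipse fit
c=load('top','0'); g=cv2.cvtColor(c['frame'],cv2.COLOR_RGB2GRAY)
f=cv2.resize(g,None,fx=4,fy=4,interpolation=cv2.INTER_CUBIC)
m=(f<100).astype(np.uint8)
for nm,(u,v),z in [('lens',(309.5,256.5),.026),('cell',(338,256.5),.018)]:
    s=np.zeros_like(m); a,b=int(u*4),int(v*4); s[b-54:b+54,a-54:a+54]=m[b-54:b+54,a-54:a+54]
    cs,_=cv2.findContours(s,cv2.RETR_EXTERNAL,cv2.CHAIN_APPROX_NONE); k=max(cs,key=cv2.contourArea); e=cv2.fitEllipse(k)
    p=(np.array(e[0])+.5)/4-.5; P=ray(c,*p,z); print('top',nm,p,np.array(e[1])/4,P.round(4),'fix',((P-CELL)@np.c_[XF,YF]*1e3).round(1))
```

```text
lens [312 242  39  39 449] ((331.1266784667969, 260.8335266113281), (37.670753479003906, 38.121498107910156), 92.62855529785156) [ 0.4917 -0.2506  0.026 ] fix [ 6.7 59.8]
cell [ 306  290   40   35 1074] ((325.3073425292969, 306.47650146484375), (33.100120544433594, 39.68202590942383), 101.05738830566406) [ 0.4909 -0.3081  0.018 ] fix [0.9 2.6]
lens depth pt [ 0.4916 -0.2507  0.0262]
sL [ 0.4112 -0.2342  0.018 ]
sR [ 0.5211 -0.2249  0.018 ]
(275, 262) [ 0.4319 -0.26    0.0194]
(300, 240) [ 0.4569 -0.2331  0.0184]
(325, 308) [ 0.491  -0.3137  0.0108]
top lens [308.75662231 256.5579834 ] [20.27818489 21.75750542] [ 0.491 -0.251  0.026] fix [ 6.  59.5]
top cell [338.13583374 256.559021  ] [22.24379539 22.31393051] [ 0.4902 -0.3103  0.018 ] fix [-0.   0.5]
```

```bash
python3 -m creep '[[[0.78,0.3,4.4,0.1,0,0.4,-0.2],[0.78,0.3,4.4,0.1,0,0,0],[0.78,0,4.4,0,0,0,0],[0.78,0,3,0,0,0,0],[0.78,0,0,0,0,0,0],[0.78,0,0,0,0,0,0],[0.78,0,0,0,0,0,0],[0.78,0,0,0,0,0,0]]]'
python3 - <<'E'
from h import *
delta(fix(.006,.105,.033))
E
```

```text
t: 3.35
tool_pos: [0.4911, -0.2085, 0.0596]
orientation: [-1.575, -0.074, 0.059]
force: [-0.3, -0.3, 0.5]
opening: 0.0204
t 3.35 tcp [ 0.4911 -0.2085  0.0596] F [-0.3 -0.3  0.5] open 0.0204
R cols x,y,z [[0.996, 0.084, 0.01], [0.01, -0.005, -1.0], [-0.084, 0.996, -0.006]]
turn 1 [ 0.32 -0.13  0.55]
turn -1 [ -0.86 179.87   0.5 ]
shift cm [-0.4   2.66  0.33]
rel cell in fixture mm:  [  9.8 101.8  41.6]
```

```bash
python3 -m creep '[[[0.78,-0.4,0.9,0.3,0.3,0,0.5],[0.78,0,0.9,0,0,0,0],[0.78,0,0.8,0,0,0,0],[0.78,0,0,0,0,0,0],[0.78,0,0,0,0,0,0],[0.78,0,0,0,0,0,0],[0.78,0,0,0,0,0,0],[0.78,0,0,0,0,0,0]]]'
python3 - <<'E'
from h import *
delta(fix(.006,.088,.033))
E
```

```text
t: 4.15
tool_pos: [0.4894, -0.2071, 0.0353]
orientation: [-1.573, -0.071, 0.062]
force: [0.4, 0.8, 0.4]
opening: 0.0205
t 4.15 tcp [ 0.4894 -0.2071  0.0353] F [0.4 0.8 0.4] open 0.0205
R cols x,y,z [[0.996, 0.084, 0.006], [0.006, -0.003, -1.0], [-0.084, 0.996, -0.004]]
turn 1 [ 0.2  -0.13  0.32]
turn -1 [ -0.51 179.87   0.32]
shift cm [-0.21  0.24 -1.54]
rel cell in fixture mm:  [  8.1 103.4  17.3]
```

```bash
python3 -m creep '[[[0.78,-0.2,0.3,-0.5,0.2,0,0.3],[0.78,0,0,-0.5,0,0,0],[0.78,0,0,-0.5,0,0,0],[0.78,0,0,0,0,0,0],[0.78,0,0,0,0,0,0],[0.78,0,0,0,0,0,0],[0.78,0,0,0,0,0,0],[0.78,0,0,0,0,0,0]]]'
python3 - <<'E'
from h import *
delta(fix(.006,.088,.033))
E
```

```text
t: 4.95
tool_pos: [0.4889, -0.2242, 0.0326]
orientation: [-1.57, -0.066, 0.065]
force: [-0.3, 0.9, 0.5]
opening: 0.0207
t 4.95 tcp [ 0.4889 -0.2242  0.0326] F [-0.3  0.9  0.5] open 0.0207
R cols x,y,z [[0.996, 0.084, 0.001], [0.001, -0.0, -1.0], [-0.084, 0.996, -0.0]]
turn 1 [ 0.01 -0.16  0.04]
turn -1 [-6.0000e-02  1.7984e+02  2.0000e-02]
shift cm [-0.02 -0.04  0.16]
rel cell in fixture mm:  [ 6.2 86.4 14.6]
```

```bash
python3 -m creep '[[[0.78,-0.1,0,-0.5,0,-0.1,0],[0.78,-0.1,0,-0.5,0,0,0],[0.78,-0.1,0,-0.5,0,0,0],[0.78,-0.1,0,-0.5,0,0,0],[0.78,-0.1,0,-0.5,0,0,0],[0.78,-0.1,0,-0.5,0,0,0],[0.78,0,0,0,0,0,0],[0.78,0,0,0,0,0,0]]]'
python3 - <<'E'
from h import *
delta(fix(.0,.026,.033)); cap('wrist','2'); c=cap('top','2')
w=cv2.imread('pics/wrist_2.png')[210:380,220:420]; t=cv2.imread('pics/top_2.png')[220:315,280:400]
cv2.imwrite('pics/m2.png',np.hstack([cv2.resize(w,(470,400),interpolation=2),cv2.resize(t,(330,400),interpolation=2)]))
E
```

```text
t: 5.75
tool_pos: [0.485, -0.2576, 0.0325]
orientation: [-1.57, -0.068, 0.067]
force: [0.8, -0.5, 0.4]
opening: 0.0202
t 5.75 tcp [ 0.485  -0.2576  0.0325] F [ 0.8 -0.5  0.4] open 0.0202
R cols x,y,z [[0.996, 0.085, 0.001], [0.001, -0.0, -1.0], [-0.085, 0.996, -0.0]]
turn 1 [ 0.01 -0.06  0.04]
turn -1 [-6.0000e-02  1.7994e+02  2.0000e-02]
shift cm [ 0.06 -0.05 -2.74]
rel cell in fixture mm:  [-0.6 53.4 14.5]
```

View pics/m2.png

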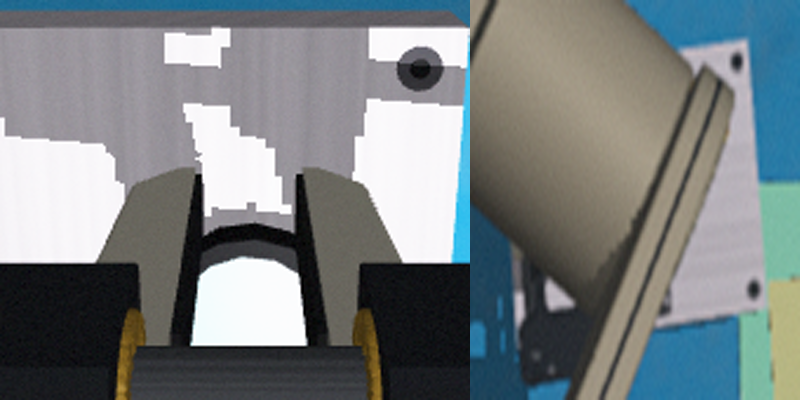

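The left half shows the lens cradled ahead of the two fingertips, with its rear rim at about (250,240). In the right half the arm hides the lens from the top camera. I'll keep pushing.

```bash
python3 -m creep '[[[0.78,0.04,0,-0.5,0,0,0],[0.78,0.04,0,-0.5,0,0,0],[0.78,0,0,-0.5,0,0,0],[0.78,0,0,-0.4,0,0,0],[0.78,0,0,-0.3,0,0,0],[0.78,0,0,-0.2,0,0,0],[0.78,0,0,0,0,0,0],[0.78,0,0,0,0,0,0]]]'
python3 - <<'E'
from h import *
delta(fix(.0,.026,.033)); c=cap('wrist','3'); cap('side','3')
w=cv2.imread('pics/wrist_3.png')[210:380,220:420]; t=cv2.imread('pics/side_3.png')[230:330,230:390]
cv2.imwrite('pics/m3.png',np.hstack([cv2.resize(w,(400,340),interpolation=2),cv2.resize(t,(400,340),interpolation=2)]))
E
```

```text
t: 6.65
tool_pos: [0.4884, -0.2833, 0.0325]
orientation: [-1.57, -0.068, 0.067]
force: [-0.2, -0.3, -0.4]
opening: 0.0203
t 6.65 tcp [ 0.4884 -0.2833  0.0325] F [-0.2 -0.3 -0.4] open 0.0203
R cols x,y,z [[0.996, 0.086, 0.001], [0.001, -0.0, -1.0], [-0.086, 0.996, -0.0]]
turn 1 [ 0.02 -0.02  0.04]
turn -1 [-6.0000e-02  1.7998e+02  3.0000e-02]
shift cm [-0.05 -0.05 -0.16]
rel cell in fixture mm:  [ 0.5 27.6 14.5]
```

View pics/m3.png

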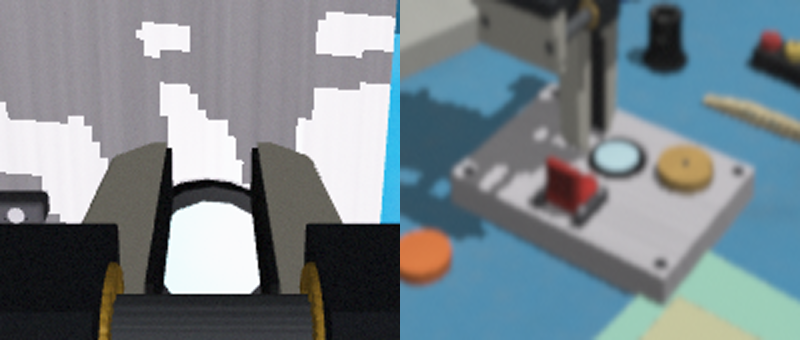

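In the left half the lens's rear rim is still between the fingertips. In the side view (right half) the lens is over the cell and looks nearly flush. I'll check its height and tilt from depth.

```bash
cat >> h.py <<'E'
def cloud(c):
    K,R,t=c['intrinsics'],c['R'],c['t']; v,u=np.mgrid[:480,:640]; d=c['depth']
    P=np.stack([(u-K[0,2])*d/K[0,0],(v-K[1,2])*d/K[1,1],d],-1)-t
    return P@R   # rows: R^T (p-t)
def lenscheck(c):
    P=cloud(c); h=cv2.cvtColor(c['frame'],cv2.COLOR_RGB2HSV).astype(int); F=(P-CELL)@np.c_[XF,YF,[0,0,1]]*1e3
    ok=(c['depth']>0)
    m=ok&(np.hypot(F[...,0],F[...,1])<30)&(abs(F[...,2])<14)
    gl=m&(h[...,0]>75)&(h[...,0]<110)&(h[...,1]>8)&(h[...,2]>120)&(np.hypot(F[...,0],F[...,1])<24)
    q=F[gl]; 
    A_=np.c_[q[:,:2],np.ones(len(q))]; k=np.linalg.lstsq(A_,q[:,2],rcond=None)[0]
    dk=ok&(np.hypot(F[...,0],F[...,1])>26)&(np.hypot(F[...,0],F[...,1])<40)&(abs(F[...,2])<4)&(h[...,1]<40)
    print('glass n',len(q),'mean',q.mean(0).round(1),'bbox mid',((q.max(0)+q.min(0))/2).round(1),'slope',k.round(3),'deck z',np.median(F[dk][:,2]).round(2),len(F[dk]))
E
python3 - <<'E'
from h import *
for n in ['wrist','side']: print(n); lenscheck(load(n,'3'))
E
```

```text
wrist
glass n 538 mean [-6.2  1.3  1. ] bbox mid [1.4 4.5 6.5] slope [-0.003  0.002  0.998] deck z 0.62 1604
side
glass n 147 mean [1.9 2.7 1.1] bbox mid [3.9 4.1 1.1] slope [-0.024 -0.018  1.166] deck z 0.68 270
```

Depth puts the lens flush with the deck (glass 1.0 mm, deck 0.65 mm) and flat, so it is seated. Next I'll retreat up, move back behind the tab and close the jaws.

```bash
python3 -m creep '[[[0.78,0,-3,0,0,0,0],[0.78,0,-4,0,0,0,0],[0.78,-1,-2,0,0,0,0],[1,-4,0,0,0,0,0],[1,-4,0,0,0,0,0],[1,-4,0,-1,0,0,0],[1,-3,0,-1,0,0,0],[1,0,0,0,0,0,0]]]'
python3 - <<'E'
from h import *
delta(fix(-.12,0,.045))
for n in ['wrist','side','top']:
    c=cap(n,'4'); print(n)
    try: lenscheck(c)
    except Exception as e: print(e)
    P=cloud(c); h=cv2.cvtColor(c['frame'],cv2.COLOR_RGB2HSV).astype(int); F=(P-CELL)@np.c_[XF,YF,[0,0,1]]*1e3
    r=((h[...,0]<6)|(h[...,0]>174))&(h[...,1]>120)&(abs(F[...,1])<30)&(F[...,0]>-90)&(F[...,0]<0)&(c['depth']>0)
    q=F[r]; hi=q[q[:,2]>10]
    for k in (q,hi): 
        if len(k): print(len(k),np.percentile(k,[3,50,97],axis=0).round(1).tolist())
w=cv2.imread('pics/wrist_4.png'); t=cv2.imread('pics/side_4.png')[200:350,200:400]
cv2.imwrite('pics/m4.png',np.hstack([cv2.resize(w,(400,300)),cv2.resize(t,(400,300),interpolation=2)]))
E
```

```text
t: 7.55
tool_pos: [0.3264, -0.3162, 0.1264]
orientation: [-1.572, -0.073, 0.071]
force: [-0.4, 0.5, -0.2]
opening: 0.0005
t 7.55 tcp [ 0.3264 -0.3162  0.1264] F [-0.4  0.5 -0.2] open 0.0005
R cols x,y,z [[0.996, 0.091, 0.001], [0.001, -0.002, -1.0], [-0.091, 0.996, -0.002]]
turn 1 [0.13 0.29 0.04]
turn -1 [ 7.0000e-02 -1.7971e+02 -2.0000e-01]
shift cm [ 4.35  8.15 -0.88]
rel cell in fixture mm:  [-163.6    8.8  108.4]
wrist
glass n 1266 mean [1.1 2.1 1.2] bbox mid [1.4 1.7 1.3] slope [-4.00e-03  1.00e-03  1.24e+00] deck z 0.79 3939
1472 [[-72.7, -10.3, 4.9], [-56.0, 2.8, 7.0], [-36.8, 14.7, 29.8]]
584 [[-72.8, -11.0, 10.9], [-71.2, 3.7, 27.9], [-66.6, 14.9, 30.1]]
side
glass n 148 mean [2.  2.8 1. ] bbox mid [3.5 4.1 1.3] slope [-0.014 -0.012  1.062] deck z 0.74 307
178 [[-74.4, -12.3, 5.6], [-71.7, -2.4, 15.9], [-40.1, 10.2, 28.9]]
125 [[-74.7, -12.8, 10.7], [-72.2, -2.4, 20.3], [-67.3, 9.9, 29.0]]
top
glass n 213 mean [ 1.2  1.8 -0.7] bbox mid [ 1.4  1.6 -0.3] slope [ 0.01  -0.034 -0.686] deck z -1.01 589
227 [[-71.6, -11.5, -1.3], [-55.7, 0.7, 4.8], [-37.3, 12.3, 29.3]]
47 [[-72.2, -10.8, 14.7], [-69.5, 2.0, 27.8], [-66.3, 13.8, 30.3]]
```

View pics/m4.png

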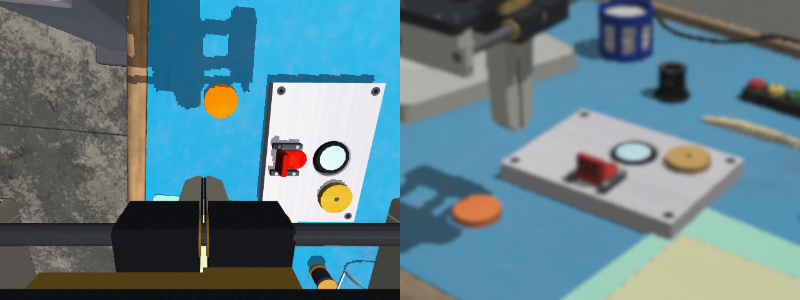

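The lens is seated flush between the fixture's screws in both views. The wrist view shows the red retainer drawn back at (290,160) and the jaws closed at (203,190). The tab's rear face is at x ≈ -73 mm from the cell, so I'll come down behind it.

```bash
python3 -m creep '[[[1,2.2,0,-0.3,0,0.3,0],[1,2.2,1,-0.3,0,0,0],[1,0,3,0,0,0,0],[1,0,3,0,0,0,0],[1,0,0.5,0,0,0,0],[1,0,0,0,0,0,0],[1,0,0,0,0,0,0],[1,0,0,0,0,0,0]]]'
python3 - <<'E'
from h import *
delta(fix(-.115,.0015,.042))
E
```

```text
t: 8.5
tool_pos: [0.3848, -0.3155, 0.0529]
orientation: [-1.574, -0.081, 0.07]
force: [-0.1, -0.6, 0.4]
opening: 0.0004
t 8.5 tcp [ 0.3848 -0.3155  0.0529] F [-0.1 -0.6  0.4] open 0.0004
R cols x,y,z [[0.995, 0.096, 0.007], [0.008, -0.004, -1.0], [-0.096, 0.995, -0.005]]
turn 1 [0.27 0.55 0.41]
turn -1 [   0.65 -179.45   -0.42]
shift cm [-0.97  1.09 -0.28]
rel cell in fixture mm:  [-105.4    4.4   34.9]
```

```bash
python3 -m creep '[[[1,-0.4,0.6,-0.2,0.3,0.5,0.4],[1,0,0.5,0,0,0,0],[1,0,0,-0.1,0,0.2,0],[1,0,0,0,0,0,0],[1,0.4,0,0,0,0,0],[1,0.4,0,0,0,0,0],[1,0.4,0,0,0,0,0],[1,0,0,0,0,0,0]]]'
python3 - <<'E'
from h import *
delta(fix(-.115,.0015,.042))
E
```

```text
t: 9.3
tool_pos: [0.3954, -0.3204, 0.0447]
orientation: [-1.573, -0.067, 0.061]
force: [-0.7, 0.9, -0.3]
opening: 0.0007
t 9.3 tcp [ 0.3954 -0.3204  0.0447] F [-0.7  0.9 -0.3] open 0.0007
R cols x,y,z [[0.997, 0.081, 0.004], [0.004, -0.003, -1.0], [-0.081, 0.997, -0.004]]
turn 1 [ 0.21 -0.3   0.21]
turn -1 [ -0.32 179.7    0.33]
shift cm [-1.98  0.26  0.28]
rel cell in fixture mm:  [-95.3  -1.4  26.7]
```

```bash
python3 -m creep '[[[1,0.4,0.1,0.3,0.2,-0.3,0.2],[1,0.4,0,0,0,0,0],[1,0.4,0,0,0,0,0],[1,0.4,0,0,0,0,0],[1,0.4,0,0,0,0,0],[1,0.3,0,0,0,0,0],[1,0,0,0,0,0,0],[1,0,0,0,0,0,0]]]'
python3 - <<'E'
from h import *
delta()
for n in ['side']:
    c=cap(n,'5')
    P=cloud(c); h=cv2.cvtColor(c['frame'],cv2.COLOR_RGB2HSV).astype(int); F=(P-CELL)@np.c_[XF,YF,[0,0,1]]*1e3
    r=((h[...,0]<6)|(h[...,0]>174))&(h[...,1]>120)&(abs(F[...,1])<30)&(F[...,0]>-90)&(F[...,0]<0)&(c['depth']>0)
    q=F[r]; hi=q[q[:,2]>10]
    for k in (q,hi): print(len(k),np.percentile(k,[3,50,97],axis=0).round(1).tolist())
E
```

```text
t: 10.1
tool_pos: [0.4199, -0.3148, 0.0434]
orientation: [-1.569, -0.068, 0.07]
force: [-1.0, 0.2, 0.5]
opening: 0.0003
t 10.1 tcp [ 0.4199 -0.3148  0.0434] F [-1.   0.2  0.5] open 0.0003
R cols x,y,z [[0.996, 0.088, -0.002], [-0.002, 0.0, -1.0], [-0.088, 0.996, 0.0]]
turn 1 [-0.03  0.08 -0.1 ]
turn -1 [-1.5000e-01 -1.7992e+02  4.0000e-02]
rel cell in fixture mm:  [-70.4   2.1  25.4]
75 [[-56.1, -13.3, 4.8], [-51.6, -7.7, 10.5], [-21.5, 3.7, 28.9]]
39 [[-56.3, -13.5, 10.5], [-53.9, -11.1, 19.1], [-51.0, -5.8, 29.2]]
```

```bash
python3 -m creep '[[[1,0.3,0,0,0,0,0],[1,0.3,0,0,0,0,0],[1,0.2,0,0,0,0,0],[1,0.2,0,0,0,0,0],[1,0,0,0,0,0,0],[1,0,0,0,0,0,0],[1,0,0,0,0,0,0],[1,0,0,0,0,0,0]]]'
python3 - <<'E'
from h import *
delta()
E
```

```text
t: 10.95
tool_pos: [0.4265, -0.3143, 0.0433]
orientation: [-1.568, -0.061, 0.077]
force: [-2.4, -0.6, 2.0]
opening: 0.0004
t 10.95 tcp [ 0.4265 -0.3143  0.0433] F [-2.4 -0.6  2. ] open 0.0004
R cols x,y,z [[0.996, 0.087, -0.01], [-0.01, 0.001, -1.0], [-0.087, 0.996, 0.002]]
turn 1 [-0.1   0.05 -0.57]
turn -1 [-9.0000e-01 -1.7995e+02  1.6000e-01]
rel cell in fixture mm:  [-63.7   2.   25.3]
```

```bash
python3 -m creep '[[[1,0.2,0,0,0,0,-0.5],[1,0.3,0,0,0,0,0],[1,0.3,0,0,0,0,0],[1,0.3,0,0,0,0,0],[1,0.3,0,0,0,0,0],[1,0.3,0,0,0,0,0],[1,0.3,0,0,0,0,0],[1,0.3,0,0,0,0,0]]]'
python3 - <<'E'
from h import *
delta()
E
```

```text
t: 11.75
tool_pos: [0.4268, -0.3143, 0.0436]
orientation: [-1.562, -0.031, 0.105]
force: [-19.6, 0.7, 14.2]
opening: 0.0008
t 11.75 tcp [ 0.4268 -0.3143  0.0436] F [-19.6   0.7  14.2] open 0.0008
R cols x,y,z [[0.995, 0.087, -0.047], [-0.048, 0.006, -0.999], [-0.086, 0.996, 0.01]]
turn 1 [-0.56 -0.   -2.69]
turn -1 [  4.23 179.94  -0.89]
rel cell in fixture mm:  [-63.4   2.   25.6]
```

It stalled at 20 N, so the retainer is at its stop. I'll back off and check.

```bash
python3 -m creep '[[[1,-1,0,0,0,0,0],[1,-2,0,0,0,0,0],[1,-2,-0.5,0,0,0,0],[1,-2,-3,0,0,0,0],[1,-3,-4,0,0,0,0],[1,-3,-4,0,0,0,0],[1,-3,0,0,0,0,0],[1,0,0,0,0,0,0]]]'
python3 - <<'E'
from h import *
delta()
for n in ['wrist','side','top']:
    c=cap(n,'6'); print(n)
    try: lenscheck(c)
    except Exception as e: print(e)
    P=cloud(c); h=cv2.cvtColor(c['frame'],cv2.COLOR_RGB2HSV).astype(int); F=(P-CELL)@np.c_[XF,YF,[0,0,1]]*1e3
    r=((h[...,0]<6)|(h[...,0]>174))&(h[...,1]>120)&(abs(F[...,1])<30)&(F[...,0]>-90)&(F[...,0]<0)&(c['depth']>0)
    q=F[r]; hi=q[q[:,2]>10]
    for k in (q,hi):
        if len(k): print(len(k),np.percentile(k,[3,50,97],axis=0).round(1).tolist())
t=cv2.imread('pics/top_6.png')[140:350,220:430]; s=cv2.imread('pics/side_6.png')[200:350,200:400]
cv2.imwrite('pics/m6.png',np.hstack([cv2.resize(t,(400,400),interpolation=2),cv2.resize(s,(400,400),interpolation=2)]))
E
```

```text
t: 12.55
tool_pos: [0.2686, -0.3284, 0.1692]
orientation: [-1.563, -0.037, 0.104]
force: [-0.1, 0.7, -1.4]
opening: 0.0004
t 12.55 tcp [ 0.2686 -0.3284  0.1692] F [-0.1  0.7 -1.4] open 0.0004
R cols x,y,z [[0.995, 0.09, -0.042], [-0.043, 0.004, -0.999], [-0.09, 0.996, 0.008]]
turn 1 [-0.47  0.19 -2.42]
turn -1 [  -3.8  -179.77    0.74]
rel cell in fixture mm:  [-222.3    1.7  151.2]
wrist
glass n 921 mean [3.4 2.3 1.3] bbox mid [3.1 1.7 1.2] slope [-9.000e-03 -1.000e-03  1.327e+00] deck z 0.88 2976
1227 [[-48.4, -11.1, 4.7], [-43.7, 2.3, 9.3], [-12.0, 14.4, 29.9]]
597 [[-48.5, -11.3, 10.8], [-47.3, 2.5, 26.9], [-42.0, 14.7, 30.2]]
side
glass n 100 mean [6.8 1.2 1. ] bbox mid [5.  3.  1.4] slope [-0.032  0.007  1.173] deck z 0.71 245
167 [[-49.8, -12.6, 5.5], [-47.2, -3.1, 16.4], [-17.0, 10.6, 28.5]]
124 [[-49.8, -12.7, 10.9], [-47.5, -3.1, 20.6], [-41.9, 10.0, 28.8]]
top
glass n 189 mean [ 2.9  1.7 -0.7] bbox mid [ 3.8  1.7 -1.2] slope [-0.006 -0.006 -0.676] deck z -1.15 536
212 [[-46.7, -10.3, 0.5], [-30.4, 1.1, 5.3], [-13.1, 12.3, 29.1]]
41 [[-47.6, -10.6, 24.1], [-44.6, 1.3, 26.4], [-42.2, 13.3, 30.0]]
```

View pics/m6.png

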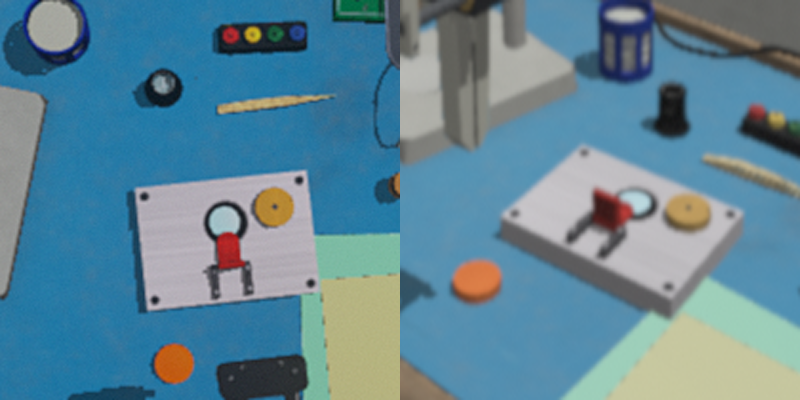

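Run:
```python
from h import *
for tag in '46':
  for n in ['wrist','top']:
    c=load(n,tag); h=cv2.cvtColor(c['frame'],cv2.COLOR_RGB2HSV).astype(int); P=cloud(c); F=(P-CELL)@np.c_[XF,YF,[0,0,1]]*1e3
    r=((h[...,0]<8)|(h[...,0]>172))&(h[...,1]>100)&(abs(F[...,1])<30)&(F[...,0]>-90)&(F[...,0]<0)&(c['depth']>0)
    # nose by ray at plate top z=.0235
    v,u=np.where(r); X=np.array([ray(c,a,b,.0235) for a,b in zip(u,v)]); f=((X-CELL)@XF)*1e3
    m=abs((X-CELL)@YF*1e3-1.5)<5
    g=(np.hypot(F[...,0]-1.2,F[...,1]-1.7)<32)&(np.hypot(F[...,0]-1.2,F[...,1]-1.7)>5)&(h[...,2]<90)&(abs(F[...,2])<4)
    q=F[g]; q=q[q[:,0]>0]
    b=(h[...,0]>12)&(h[...,0]<28)&(h[...,1]>110)&(np.hypot(F[...,0]-10,F[...,1]+52)<30)
    print(tag,n,'nose max',np.sort(f[m])[-5:].round(1),'dark x max',np.percentile(q[:,0],[90,99]).round(1),'y range',np.percentile(q[:,1],[1,99]).round(1),'blank',F[b].mean(0).round(1))
```

```text
4 wrist nose max [-33.9 -33.8 -23.7 -22.3 -21.8] dark x max [19.8 21.8] y range [-20.9  22.4] blank [  9.2 -50.1   8.3]
4 top nose max [-36.9 -35.8 -35.6 -35.4 -35.2] dark x max [19.5 21.3] y range [-21.3  22.9] blank [ 10.9 -51.7   6.7]
6 wrist nose max [-9.8 -9.7 -9.6 -9.4 -9.2] dark x max [19.9 21.7] y range [-20.1  22.2] blank [  9.  -50.5   8.4]
6 top nose max [-12.8 -11.5 -11.3 -11.1 -10.8] dark x max [19.4 21.2] y range [-21.3  22.8] blank [ 10.9 -51.7   6.6]
```

```bash
python3 -c "
from plant import robot; print(robot.close_job())"
```

```text
the job is handed in; nothing more can be done
None
```

I pushed the lens across the deck with the two fingertips until it dropped into the cell, then pushed the red retainer slide to its stop over it. The job was handed in at about 12.7 s, with the arm clear of everything.

**Lens:** wrist and side depth put the lens about 0.3–0.5 mm above the deck, within measuring error of flush. It showed a tilt of 2° or less and stayed that way after the retainer closed.

**Retainer:** the slide travelled 24.3–24.9 mm across the three cameras, and its start of 0–6 mm accounts for the rest of the 26 mm. The last push stalled at about 20 N with no further movement. The nose measured 9–11 mm short of the cell's centre, against 9 mm expected. The top view read about 1.5 mm shorter than the wrist view, which is within calibration error, so I took it as fully home.

**Everything else:** the blank did not move between the views before and after closing the retainer. The orange look-alike and the bystanders in the final views showed no visible change. I did not measure those individually.

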